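# Pass a rail through the hatch in the dust screen

### The arm

A 6-joint arm with a two-finger parallel gripper is mounted at the origin on the work surface. World frame = base frame: x ahead of the robot, y to its left, z up, the work surface at z = 0. Lengths are in mm, angles in rad, forces in N, time in s.
With the tool pointing down it reaches from about 350 to 725 mm from the base axis. Payload 6 kg.
Tool frame: the origin (TCP) lies midway between the tips of the shut fingers; the grasp point (between the pads) lies 19 mm behind it; x points along the fingers, z is the direction in which the jaws open and shut, and the axes are right-handed (so a half turn about x gives the same grasp; the last joint's range is limited). The gripper opens to 85 mm and grips with 20 to 120 N. Pads are 22 mm wide; open, the fingers measure 114 mm over their backs; the gripper's body (76 mm by 85 mm) begins 54 mm behind the grasp point. The pads swing forward as they close: fully open they stand 13 mm farther back than shut.
Start: joints at [-0.986, 0.04, 0.085, 0, -1.615, -0.334], TCP at [148.918, -581.203, 231.261] pointing down, gripper open.
Joint ranges: [-2.56, 2.56], [-1.29, 2.01], [-1.08, 1.49], [-3.29, 1.98], [-2.81, -0.18], [-2.99, 2.99]. Speed limits (rad/s): [2.57, 2.57, 3.01, 3.14, 3.14, 3.14].

### API

Orientations are given as a unit quaternion [x, y, z, w].
In Python, from workcell import bot, eyes, workorder gives the robot as it stands. The module is installed in compiled form; this text tells all that it offers.
- The arm moves only by the shell command python3 -m crank 'ROWS'. ROWS is JSON, a list of rows, each a list of 7 numbers: the shift along the world's x, y, z in units of 0.06 m (1.0 is 0.06 m), then the turn, a rotation vector about the world's x, y, z in units of 6 degrees (1.0 is 6 degrees), then the opening, from -1 (shut) to 1 (fully open). In form: [[x, y, z, ax, ay, az, fingers], ...]. A call has 1 to 12 rows; each row shifts and turns the pose as measured when the row begins; what a row does not reach is not made up. A row lasts 1/8 s, in which the tool goes at most 62.5 mm and 10.7 degrees, less where a joint would pass 70% of its speed; a pose out of reach is approached as far as the arm can. A call with a number of a shift or a turn outside -1 to 1 is refused whole. A call with a gripper value outside its range is refused whole. The fingers move at their own pace and stop on an object; the grip force is fixed at half the most. Time passes only in rows, so rows that do not move let the fingers close. It gives the time, the measured TCP pose, the force and the opening at its end, in the units of the state.
- bot.state(): the state, without advancing time (a new reading comes with each control period).
- eyes.snapshot(name): name is "scene" or "top" or "wrist"; returns a dict with "img" (384x512x3 uint8, red, green, blue), "fovy" (degrees; the focal length in pixels is half the picture's height over the tangent of half this angle, whatever the lens; pixels are square), "cx", "cy" (the principal point, pixels), "k1" (the pictures are not rectified: a ray, as slopes to the right and down, at radius r is drawn at 1 + k1 r^2 times it, then the intrinsics apply), "view" (4x4, takes a point from world to camera coordinates). Camera axes: x right, y up, looking along -z (the intrinsics and any distortion apply to the point x, -y, -z); pixel columns grow to the right and rows downward; lengths in mm; the calibration is good to about 2 mm. A picture is of the moment at which its call begins. There is no depth.
- workorder.close_job(): hands the job in, once; it reports no verdict.
Trained networks look in the newest picture that a camera, given by its name, has taken for a name from the list of things; names that differ only in an ending like _2 or _b are one class to them, and where a whole thing is asked for, a point or a joint stands for the part that bears it (a point fixed in the world has none). Each returns a list of dicts, best first, with "conf" (0 to 1); they miss things now and then, are a little off and sometimes report something else, mostly with a low value. They report only what shows in the picture. A call takes as long as a camera call. They do not tell look-alikes from the thing itself.
- eyes.boxes_of(camera, label): "box" ([left, top, right, bottom] in pixels, round what is visible of it).
- eyes.landmark_of(camera, label): "centre" ([column, row] in pixels: a listed point, or the origin of a listed thing).
The state is a dict: "t": time; "joints": joint angles; "joint_vel": joint speeds; "joint_torque": joint torques, N m; "eef_pos": TCP position; "ee_rot": TCP orientation; "ft_force": force on the tool from outside, world axes, zero at the start; "ft_torque": the same for the moment, N m; "grip_width": opening from 0.0 (shut) to 1.0 (fully open).
Only numpy, scipy, OpenCV 4.12 (cv2) and the standard library are available. Lean on these libraries where they do the work, as an engineer would, in place of code of your own. Each camera call takes 0.05 s, during which the arm holds its last target. There are 200 camera calls.

### The job

Raise the hatch sash of the dust screen well up by its handle, feed the wooden rail lengthwise through the open hatch along the bench, and draw it on from the other side until it lies flat with its end squarely up against the stop block. Then lower the sash fully shut. Leave the glue bottle, the tape measure and the plywood offcut where they are.

Things in the scene. Friction and masses are not known exactly. Their poses are not given: they have to be found in the camera images.
- screen: Fixed plywood dust screen; x runs along it, +y is square to it towards the saw side (rail starts there), -y the stop's side. Origin: bench level, middle of the hatch, a gap 72 mm wide in x with flat bench through it, between wooden jambs 25 mm wide, 40 thick in y, 175 high. Wings beyond: 18 to 24 mm thick, 162 high, from x -186 to 201. Feet at x -166 and 181: 30 by 130 (y), 18 high.
- sash (a joint): Height in m of the sash's lower edge over the bench: 0 shut, 0.08 fully up; starts 0 to 0.015. The sash, a clear pane in an aluminium frame 71 mm wide, 8 thick, 140 high, 0.3 kg, slides vertically in the hatch at the screen's y = 0 and stays where it is left: raising takes about 9 N, lowering about 3 N.
- handle (a point): Centre of the sash's handle, a dark wooden bar over its top: 64 mm long along the screen's x, 14 thick in y, 14 high. It is 167 mm over the bench when shut and rises with the sash. Two thin posts carry it, with 20 mm free beneath; nothing is above it, so it can be pinched across its thickness from above. Axes as the screen's.
- rail: Loose pale wooden rail, 220 mm long (its x), 48 mm wide (its y), 22 mm thick (its z), about 0.14 kg. It starts flat on the bench on the saw side. Origin: centre of its underside.
- stop: Fixed dark wooden block on the assembly side, 110 mm along x, 35 deep, 30 high. Origin: bench level, middle of the face that looks at the hatch; its +y points from that face back to the hatch. Axes parallel to the screen's, centred on the hatch; the face is 270 to 310 mm from the screen's middle.
- glue: Bystander: white glue bottle, 56 mm in diameter, 150 mm high, standing on the assembly side. Origin: centre of its underside.
- tape: Bystander: black tape measure case, 70 by 38 mm, 65 mm high, standing on the saw side. Origin: centre of its underside.
- offcut: Bystander: plywood offcut, 110 by 85 mm, 18 mm thick, flat on the bench on the assembly side. Origin: centre of its underside.
Not all that is in view belongs to the job. Of the things that look like the rail, the largest one is meant.

How it is judged:
By the outcome, as a careful person would: the job done as asked, in the order asked, and still so for the second after the job is handed in, with the robot touching nothing.
It also fails if it takes over 72 s, if anything falls off the work surface, if the arm or the gripper's body presses on something with over 40 N, if the wrist force passes 120 N, or if a joint passes its speed limit or range.

## Working session

There is one attempt and no reset: what is moved stays moved. The work goes in short steps, Python scripts to look and compute and a shell command to move; the robot and the scene stay as the last step left them, time stands still between calls to the robot, and variables do not carry over. Pictures are saved under pics/ and viewed, about 8 in all and at most 12, crops included, and the job is handed in when it is done.

```bash
mkdir -p pics; cat > h.py <<'E'
import numpy as np, cv2
from workcell import bot, eyes, workorder
def ray(s,px):
    f=s["img"].shape[0]/2/np.tan(np.radians(s["fovy"])/2)
    K=np.array([[f,0,s["cx"]],[0,f,s["cy"]],[0,0,1]]);
    n=cv2.undistortPoints(np.array([[px]],float),K,np.array([s["k1"],0,0,0.]))[0,0]
    V=np.array(s["view"]);R=V[:3,:3];o=-R.T@V[:3,3]
    return o,R.T@np.array([n[0],-n[1],-1])
def at(s,px,z=0):
    o,d=ray(s,px);return o+d*(z-o[2])/d[2]
def proj(s,P):
    f=s["img"].shape[0]/2/np.tan(np.radians(s["fovy"])/2)
    V=np.array(s["view"]);c=V[:3,:3]@np.array(P,float)+V[:3,3];n=np.array([c[0],-c[1]])/-c[2]
    n=n*(1+s["k1"]*(n@n));return n*f+[s["cx"],s["cy"]]
def save(s,name,crop=None,k=1):
    im=s["img"][...,::-1]
    if crop: l,t,r,b=crop; im=im[t:b,l:r]
    cv2.imwrite("pics/"+name,cv2.resize(im,None,fx=k,fy=k,interpolation=cv2.INTER_CUBIC))
E
python3 - <<'E'
from h import *
ims=[]
for c in("top","scene"):
    s=eyes.snapshot(c);save(s,c+"0.png",k=1.5)
    V=np.array(s["view"]);print(c,"cam",(-V[:3,:3].T@V[:3,3]).round())
    for l in("screen","sash","handle","rail","stop","glue","tape","offcut"):
        z=167 if l in("handle",) else 0
        for d in eyes.landmark_of(c,l)[:4]: print(l,np.round(d["centre"]),round(d["conf"],2),at(s,d["centre"],z).round())
        if l in("rail",):
            for d in eyes.boxes_of(c,l)[:4]: print(" box",l,np.round(d["box"]),round(d["conf"],2))
print(bot.state())
E
```

```text
top cam [489.  -7. 926.]
screen [270. 220.] 0.81 [486. -11.   0.]
screen [373. 176.] 0.29 [ 592. -279.    0.]Traceback (most recent call last):
  File "<stdin>", line 8, in <module>
ValueError: it knows: glue, handle, offcut, rail, screen, stop, tape
```

View pics/top0.png

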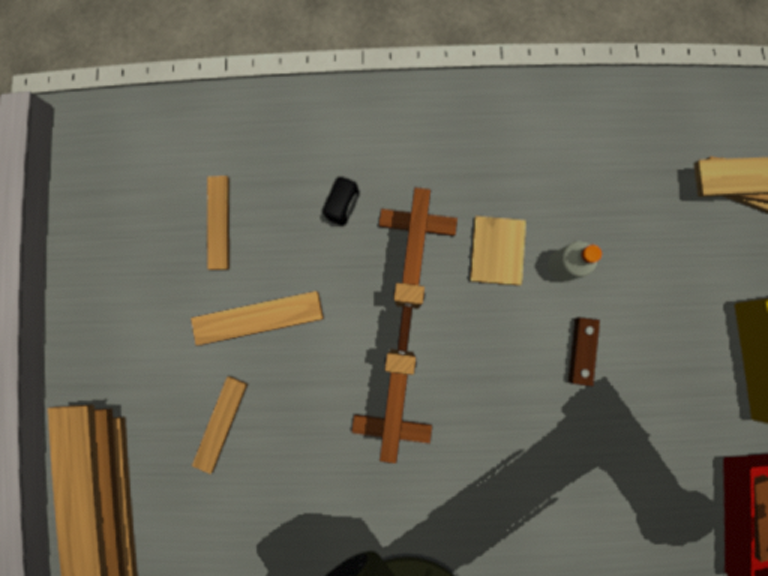

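The top view (at 1.5x) shows three pale strips on the saw side: (257,318), (217,222) and (220,425). The one at (257,318) is about 130 px long and the largest, so it fits the rail. The stop is at (585,350), the screen runs along (405,325), and the handle is at (404,328).

```bash
python3 - <<'E'
from h import *
S={}
for c in("top","scene"):
    s=S[c]=eyes.snapshot(c)
    if c=="scene": save(s,"scene0.png",k=1.5)
    else: save(s,"top1.png",(120,110,420,280),2.6)
    V=np.array(s["view"]);print(c,"cam",(-V[:3,:3].T@V[:3,3]).round())
    for l in("screen","handle","rail","stop","glue","tape","offcut"):
        z=167 if l in("handle",) else 0
        for d in eyes.landmark_of(c,l)[:3]: print(l,np.round(d["centre"]),round(d["conf"],2),at(s,d["centre"],z).round())
s=S["top"]
# rail corners (top face z=22) by segmentation round (171,212)
im=s["img"].astype(int); m=((im[...,0]-im[...,2])>40).astype(np.uint8)
n,lab=cv2.connectedComponents(m)
def rect(px,z):
    ys,xs=np.where(lab==lab[px[1],px[0]])
    P=np.array([at(s,(x,y),z)[:2] for x,y in zip(xs,ys)],np.float32)
    r=cv2.minAreaRect(P);print(px,len(xs),r,cv2.boxPoints(r).round().tolist())
rect((171,212),22);rect((145,148),22);rect((147,283),22);rect((390,240),30)
for p,z in (((265,131),162),((272,196),175),((267,242),175),((260,300),162)): print(p,at(s,p,z).round())
st=bot.state();print({k:np.round(st[k],3) for k in("t","eef_pos","ee_rot","ft_force","grip_width")})
E
```

```text
top cam [489.  -7. 926.]
screen [267. 218.] 0.7 [493.  -4.   0.]
handle [271. 220.] 0.62 [488. -14. 167.]
rail [145. 280.] 0.9 [343. 311.   0.]
rail [174. 212.] 0.69 [515. 232.   0.]
stop [378. 232.] 0.63 [ 447. -284.    0.]
glue [371. 175.] 0.79 [ 594. -275.    0.]
tape [231. 136.] 0.8 [706.  81.   0.]
tape [375. 176.] 0.73 [ 590. -285.    0.]
offcut [330. 169.] 0.91 [ 613. -169.    0.]
offcut [230. 137.] 0.34 [703.  86.   0.]
scene cam [1240. -437.  952.]
screen [236. 208.] 0.6 [480. -19.   0.]
handle [240. 166.] 0.6 [474.   1. 167.]
rail [307. 186.] 0.79 [516. 236.   0.]
rail [290. 152.] 0.64 [338. 292.   0.]
rail [356. 210.] 0.64 [683. 310.   0.]
stop [154. 238.] 0.7 [ 458. -293.   -0.]
glue [176. 267.] 0.62 [ 589. -277.    0.]
tape [305. 243.] 0.79 [705.  86.   0.]
offcut [216. 260.] 0.64 [ 625. -169.    0.]
(171, 212) 1701 ((513.9664916992188, 236.00830078125), (49.26371765136719, 221.18736267089844), 10.247065544128418) [[470.0, 340.0], [509.0, 123.0], [558.0, 132.0], [519.0, 349.0]]
(145, 148) 879 ((679.624755859375, 302.2477722167969), (162.54086303710938, 34.48412322998047), 0.41568228602409363) [[598.0, 319.0], [598.0, 284.0], [761.0, 286.0], [761.0, 320.0]]
(147, 283) 943 ((338.5452575683594, 301.628662109375), (36.83525466918945, 162.58079528808594), 66.69852447509766) [[257.0, 317.0], [406.0, 253.0], [420.0, 286.0], [271.0, 351.0]]
(390, 240) 486 ((443.17486572265625, -306.107177734375), (32.4788932800293, 106.32521057128906), 80.32913208007812) [[388.0, -313.0], [493.0, -331.0], [498.0, -299.0], [393.0, -281.0]]
(265, 131) [676.  -7. 162.]
(272, 196) [536. -17. 175.]
(267, 242) [443.  -4. 175.]
(260, 300) [323.  14. 162.]
{'t': np.float64(0.9), 'eef_pos': array([ 148.895, -581.194,  231.259]), 'ee_rot': array([-0.559,  0.434,  0.559,  0.434]), 'ft_force': array([0.933, 0.602, 1.138]), 'grip_width': np.float64(1.003)}
```

View pics/scene0.png

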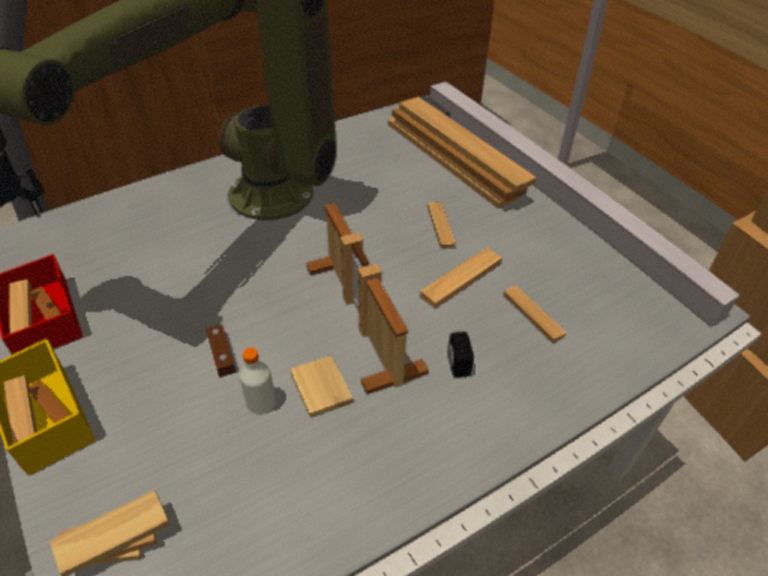

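View pics/top1.png

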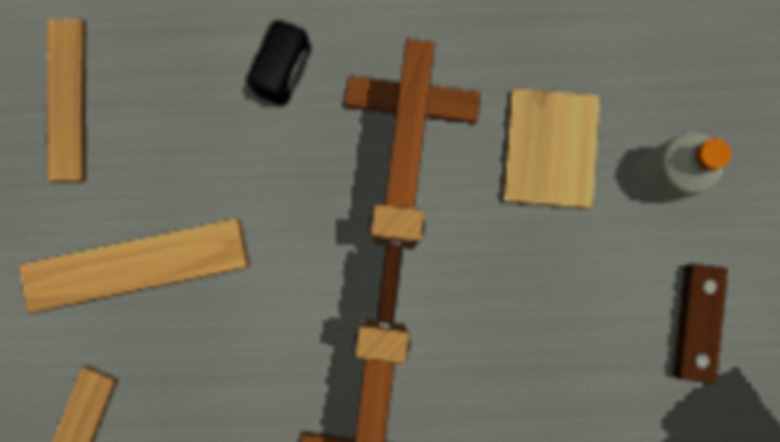

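The scene view agrees with the top view: the rail is the 220 mm strip at (460,276), and the shorter strips measure about 162 mm. The enlarged top crop confirms it at (135,265). Next I'll work out the screen frame and the first approach.

```bash
cat >> h.py <<'E'
from scipy.spatial.transform import Rotation as Ro
def show():
    st=bot.state();R=Ro.from_quat(st["ee_rot"]).as_matrix()
    print("t",round(st["t"],2),"pos",np.round(st["eef_pos"],1),"F",np.round(st["ft_force"],1),"w",round(float(st["grip_width"]),3),"j6",round(st["joints"][5],2),
     "x",R[:,0].round(3),"zyaw",round(float(np.degrees(np.arctan2(R[1,2],R[0,2]))),1))
    return st,R
E
python3 - <<'E'
from h import *
s=eyes.snapshot("top")
a=at(s,(281.3,126),162);b=at(s,(259.5,306),162)
j1=at(s,(272.9,195.5),175);j2=at(s,(266.8,242),175)
for p,q in((a,b),(j1,j2)): print(p.round(),q.round(),((p+q)/2).round(),np.linalg.norm(p-q).round(),np.degrees(np.arctan2(*(p-q)[[1,0]])).round(1))
show()
s2=eyes.snapshot("scene");
# handle seen from both cameras
for c,si in(("top",s),("scene",s2)):
    d=eyes.boxes_of(c,"handle");print(c,[(np.round(x["box"]),round(x["conf"],2)) for x in d[:2]])
for z in(167,175,182): print(z,proj(s,(490,-10,z)).round(1),proj(s2,(490,-10,z)).round(1))
save(s2,"scene1.png",(190,120,300,260),5)
E
```

```text
[686. -42. 162.] [311.  16. 162.] [498. -13. 162.] 380.0 -8.7
[537. -19. 175.] [443.  -4. 175.] [490. -11. 175.] 96.0 -9.3
t 0.95 pos [ 148.9 -581.2  231.3] F [-0.  -0.5  0.5] w 0.998 j6 -0.33 x [-0.  0. -1.] zyaw 104.4
top [(array([267., 202., 275., 236.]), 0.78), (array([313., 145., 346., 190.]), 0.51)]
scene [(array([236., 160., 246., 205.]), 0.45)]
167 [269.3 218.7] [239.9 170. ]
175 [269.3 218.7] [239.9 167.9]
182 [269.3 218.7] [239.9 166.1]
```

View pics/scene1.png

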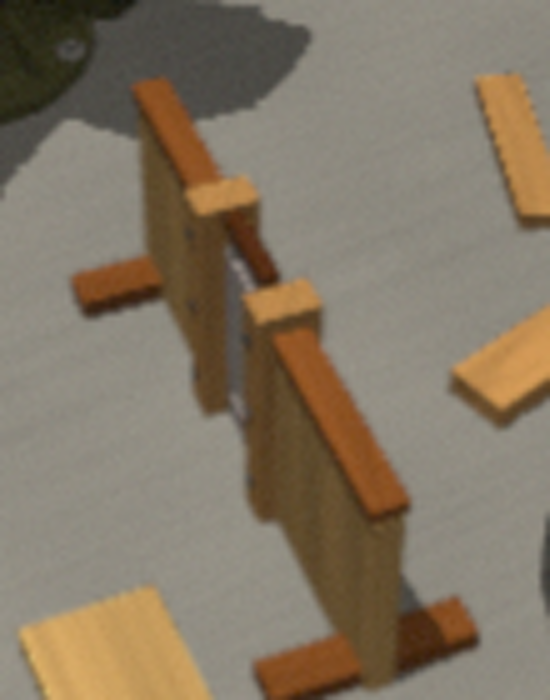

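```bash
python3 -m crank '[[0.45,0.78,0.15,0,0,-0.33,1],[0.45,0.78,0.15,0,0,-0.33,1],[0.45,0.78,0.15,0,0,-0.33,1],[0.45,0.78,0.15,0,0,-0.33,1],[0.45,0.78,0.15,0,0,-0.33,1],[0.45,0.78,0.15,0,0,-0.33,1],[0.45,0.78,0,0,0,-0.33,1],[0.45,0.78,0,0,0,-0.33,1],[0.45,0.78,0,0,0,-0.33,1],[0.45,0.78,0,0,0,-0.33,1],[0.45,0.78,0,0,0,-0.33,1],[0.3,0.5,0,0,0,-0.33,1]]'; python3 -c "
from h import *
show()"
```

```text
t: 2.6
eef_pos: [468.3, -18.9, 287.0]
ee_rot: [-0.453, 0.54, 0.452, 0.546]
ft_force: [-0.0, -1.0, -0.1]
grip_width: 1.002
t 2.6 pos [468.3 -18.9 287. ] F [-0.  -1.  -0.1] w 1.002 j6 -2.15 x [ 0.008  0.004 -1.   ] zyaw 79.6
```

```bash
python3 -m crank '[[0.36,0.13,0,0,0,0.2,1],[0,0,0,0,0,0,1]]'; python3 - <<'E'
from h import *
show();s=eyes.snapshot("wrist");save(s,"w0.png",k=1.5)
for d in eyes.landmark_of("wrist","handle")[:2]: print(d["centre"],d["conf"],at(s,d["centre"],175))
for d in eyes.boxes_of("wrist","handle")[:2]: print(d)
for z in (167,175,182): print(z,proj(s,(490,-11,z)))
V=np.array(s["view"]);print("cam",(-V[:3,:3].T@V[:3,3]).round())
E
```

```text
t: 2.85
eef_pos: [490.9, -8.2, 286.3]
ee_rot: [-0.46, 0.535, 0.459, 0.54]
ft_force: [-1.5, -0.2, -0.6]
grip_width: 0.997
t 2.85 pos [490.9  -8.2 286.3] F [-1.5 -0.2 -0.6] w 0.997 j6 -2.12 x [ 0.007  0.004 -1.   ] zyaw 81.0
[248.1, 185.9] 0.64 [492.85340639  -7.73964377 175.        ]
[404.2, 146.4] 0.37 [478.20361253 140.23058688 175.        ]
{'box': [239.9, 147.5, 250.1, 216.1], 'conf': 0.78}
167 [244.32222147 181.48701125]
175 [244.25775579 183.56885654]
182 [244.19816991 185.4931406 ]
cam [424.   2. 429.]
```

View pics/w0.png

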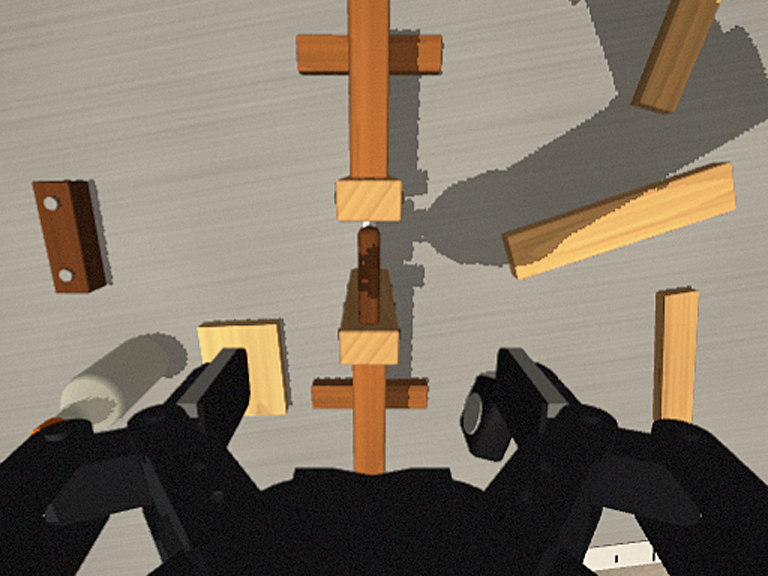

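The wrist view shows the handle at (369,275), so it is about 1–2 mm from where I expected, and nothing blocks the descent. I'll pinch it now.

```bash
python3 -m crank '[[0,0,-0.8,0,0,0,1],[0,0,-0.8,0,0,0,1],[0,-0.02,-0.52,0,0,0,1],[0,0,-0.1,0,0,0,1],[0,0,0,0,0,0,-1],[0,0,0,0,0,0,-1],[0,0,0,0,0,0,-1],[0,0,0,0,0,0,-1],[0,0,0,0,0,0,-1],[0,0,0,0,0,0,-1]]'; python3 -c "
from h import *
show()"
```

```text
t: 4.25
eef_pos: [491.0, -9.5, 159.2]
ee_rot: [-0.46, 0.528, 0.456, 0.548]
ft_force: [0.1, -0.1, -1.9]
grip_width: 0.144
t 4.25 pos [491.   -9.5 159.2] F [ 0.1 -0.1 -1.9] w 0.144 j6 -2.12 x [ 0.025  0.014 -1.   ] zyaw 80.8
```

```bash
python3 -m crank '[[0,0,0.2,0,0,0,-1],[0,0,0.3,0,0,0,-1],[0,0,0.3,0,0,0,-1],[0,0,0.3,0,0,0,-1]]'; python3 - <<'E'
from h import *
show();s=eyes.snapshot("scene")
save(s,"scene2.png",(190,100,300,260),5)
E
```

```text
t: 4.75
eef_pos: [490.9, -9.5, 219.2]
ee_rot: [-0.458, 0.531, 0.458, 0.547]
ft_force: [5.0, -0.3, -9.7]
grip_width: 0.149
t 4.75 pos [490.9  -9.5 219.2] F [ 5.  -0.3 -9.7] w 0.149 j6 -2.12 x [ 0.018  0.014 -1.   ] zyaw 80.8
```

View pics/scene2.png

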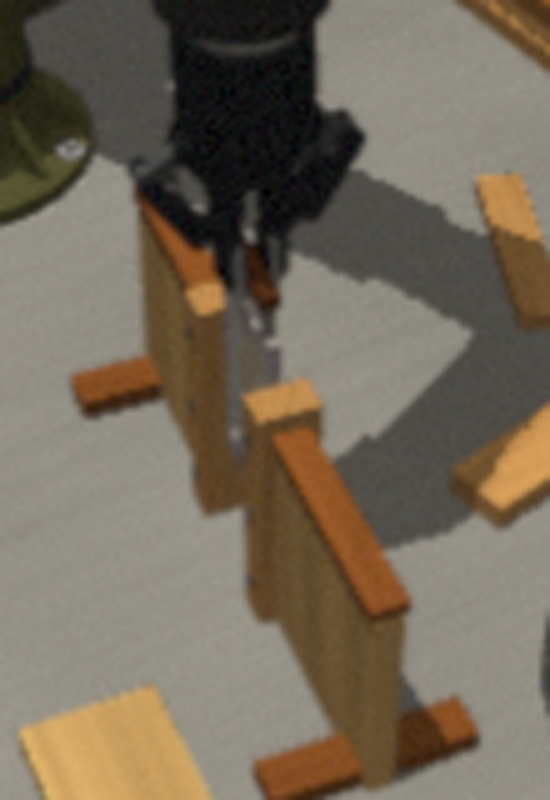

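The sash rises with the gripper, with the handle now at about (262,272). I'll go up in small steps until it meets its upper end.

```bash
for i in 1 2 3 4; do echo; done; python3 -m crank '[[0,0,0.08,0,0,0,-1]]'|grep -E "eef|force"; python3 -m crank '[[0,0,0.05,0,0,0,-1]]'|grep -E "eef|force"; python3 -m crank '[[0,0,0.05,0,0,0,-1]]'|grep -E "eef|force"
```

```text
eef_pos: [490.9, -9.5, 225.6]
ft_force: [5.6, -1.0, -9.3]
eef_pos: [490.9, -9.6, 228.1]
ft_force: [3.2, -0.5, -9.3]
eef_pos: [490.8, -9.6, 230.5]
ft_force: [4.0, -0.5, -9.5]
```

```bash
python3 -m crank '[[0,0,0.05,0,0,0,-1]]'|grep -E "eef|force"; python3 -m crank '[[0,0,0.04,0,0,0,-1]]'|grep -E "eef|force"; python3 -m crank '[[0,0,0,0,0,0,-1]]'|grep -E "eef|force"
```

```text
eef_pos: [490.9, -9.6, 233.3]
ft_force: [4.4, -1.8, -9.5]
eef_pos: [490.8, -9.5, 235.6]
ft_force: [7.0, -1.7, -20.2]
eef_pos: [490.9, -9.5, 235.6]
ft_force: [3.4, -1.5, -8.9]
```

Force jumped to 20 N at TCP z 235.6, so the sash is fully up. I'll release and go to the rail.

```bash
python3 -m crank '[[0,0,0,0,0,0,1],[0,0,0,0,0,0,1],[0,0,0,0,0,0,1],[0,0,0,0,0,0,1],[0,0,0,0,0,0,1],[0,0,0.8,0,0,0,1],[0,0,0.8,0,0,0,1]]'; python3 -m crank '[[0,0.55,0,0,0,1,1],[0,0.55,0,0,0,1,1],[0,0.55,0,0,0,1,1],[0,0.55,0,0,0,1,1],[0,0.55,0,0,0,1,1],[0,0.55,0,0,0,1,1],[0,0.55,-0.2,0,0,1,1],[0,0.55,-0.3,0,0,1,1],[0,0.55,-0.3,0,0,1,1],[0,0.5,-0.3,0,0,1,1],[0,0,-0.3,0,0,1,1],[0,0,-0.3,0,0,1,1]]'; python3 -m crank '[[0,0,-0.3,0,0,1,1],[0,0,0,0,0,1,1],[0,0,0,0,0,1,1],[0,0,0,0,0,1,1],[0,0,0,0,0,1,1],[0,0,0,0,0,1,1]]'; python3 - <<'E'
from h import *
show();s=eyes.snapshot("wrist");save(s,"w1.png",k=1.5)
for d in eyes.landmark_of("wrist","rail")[:3]: print(d["centre"],d["conf"],at(s,d["centre"],0).round())
for z in (172,):
  t=eyes.snapshot("top");im=t["img"].astype(int); m=((im[...,0]-im[...,2])>40).astype(np.uint8)
  for d in eyes.landmark_of("top","rail")[:3]: print("top",d["centre"],at(t,d["centre"],0).round())
E
```

```text
t: 6.42
eef_pos: [489.5, -10.3, 335.2]
ee_rot: [-0.458, 0.532, 0.458, 0.546]
ft_force: [0.9, 0.3, 0.4]
grip_width: 1.001
t: 7.92
eef_pos: [489.3, 327.6, 236.1]
ee_rot: [-0.686, 0.144, 0.694, 0.162]
ft_force: [-0.6, -0.6, 0.3]
grip_width: 0.999
t: 8.68
eef_pos: [488.5, 327.2, 213.9]
ee_rot: [-0.695, -0.081, 0.711, -0.07]
ft_force: [-0.0, -0.7, 0.3]
grip_width: 1.001
t 8.68 pos [488.5 327.2 213.9] F [-0.  -0.7  0.3] w 1.001 j6 -0.7 x [-0.023  0.012 -1.   ] zyaw -167.7
[360.3, 171.6] 0.91 [336. 306.   0.]
[95.2, 116.7] 0.77 [683. 308.   0.]
top [146.1, 149.7] [679. 305.   0.]
top [147.5, 277.8] [348. 304.   0.]
top [171.5, 211.5] [516. 239.   0.]
```

View pics/w1.png

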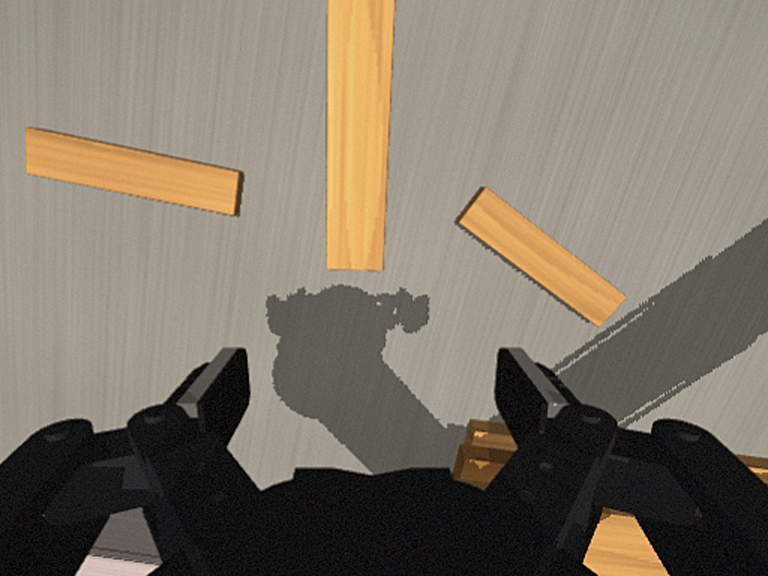

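The wrist view shows the large rail in the centre, its near-end corners at (328,269) and (383,270) and its edges close to vertical. Both shorter strips are well clear.

```bash
python3 - <<'E'
from h import *
s=eyes.snapshot("wrist")
P=[at(s,(x/1.5,y/1.5),22)[:2] for x,y in((328,269),(383,270),(327,3),(394,3))]
print(np.round(P,1)); 
for i,j in((0,2),(1,3)): d=P[j]-P[i];print(np.degrees(np.arctan2(d[1],d[0])).round(1))
e=(P[0]+P[1])/2; u=(P[2]+P[3])/2-e;u/=np.linalg.norm(u);print("end",e,"grasp25",e+25*u,"centre",e+110*u)
E
```

```text
[[518.1 349.4]
 [473.  340.9]
 [553.  159.9]
 [507.1 149.8]]
-79.6
-79.9
end [495.57940677 345.15118013] grasp25 [500.0351298  320.55145387] centre [515.18458812 236.91238457]
```

```bash
python3 -m crank '[[0.18,-0.06,-0.9,-0.11,-0.22,-0.35,1],[0,0,-0.9,0,0,0,1],[0,0,-0.8,0,0,0,1],[0,0,-0.3,0,0,0,1],[0,0,-0.1,0,0,0,1]]'; python3 -c "
from h import *
show()"
```

```text
t: 9.55
eef_pos: [500.6, 323.8, 32.8]
ee_rot: [0.707, 0.059, -0.702, 0.056]
ft_force: [-0.2, -0.8, 0.6]
grip_width: 0.998
t 9.55 pos [500.6 323.8  32.8] F [-0.2 -0.8  0.6] w 0.998 j6 -0.75 x [ 0.006  0.005 -1.   ] zyaw -170.6
```

```bash
python3 -m crank '[[-0.02,0,-0.3,0,0,0.15,1],[0,0,-0.17,0,0,0,1],[0,0,0,0,0,0,-1],[0,0,0,0,0,0,-1],[0,0,0,0,0,0,-1],[0,0,0,0,0,0,-1],[0,0,0,0,0,0,-1],[0,0,0,0,0,0,-1]]'; python3 -c "
from h import *
show()"
```

```text
t: 10.55
eef_pos: [501.7, 326.3, 8.3]
ee_rot: [0.709, 0.067, -0.7, 0.06]
ft_force: [-0.2, 0.6, -0.9]
grip_width: 0.546
t 10.55 pos [501.7 326.3   8.3] F [-0.2  0.6 -0.9] w 0.546 j6 -0.73 x [ 0.012  0.011 -1.   ] zyaw -169.7
```

```bash
python3 -m crank '[[0.08,-0.25,0,0,0,-0.54,-1],[0.08,-0.27,0,0,0,-0.54,-1],[0.08,-0.27,0,0,0,-0.54,-1],[0.08,-0.27,0,0,0,-0.54,-1],[0.08,-0.27,0,0,0,-0.54,-1],[0.08,-0.27,0,0,0,-0.54,-1],[0,0,0,0,0,0,-1]]'; python3 - <<'E'
from h import *
st,R=show()
C=np.array([490,-11]);ys=np.array([.16,.987]);xs=np.array([.987,-.16])
d=np.array(st["eef_pos"][:2])-C;print("screen xy of tcp",d@xs,d@ys)
s=eyes.snapshot("top");save(s,"top2.png",(120,110,420,280),2.6)
E
```

```text
t: 11.42
eef_pos: [532.3, 222.3, 8.1]
ee_rot: [0.709, -0.063, -0.699, -0.068]
ft_force: [-0.1, 0.3, -1.2]
grip_width: 0.541
t 11.43 pos [532.3 222.3   8.1] F [-0.1  0.3 -1.2] w 0.541 j6 -0.93 x [ 0.015  0.006 -1.   ] zyaw 169.4
screen xy of tcp 4.469575748092711 237.01681094153767
```

View pics/top2.png

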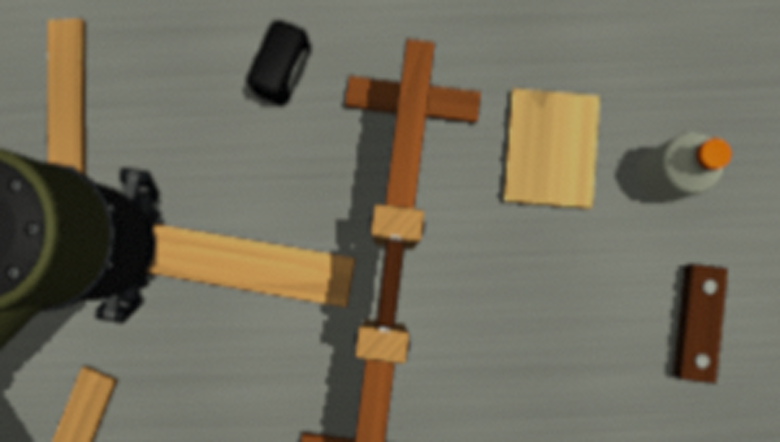

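The rail points at the hatch, with its front edge centred at about (349,281). The heading is 1.4° off, so I'll trim that and feed it in.

```bash
python3 -m crank '[[-0.07,0,0,0,0,0.24,-1],[-0.05,-0.3,0,0,0,0,-1],[-0.05,-0.3,0,0,0,0,-1],[-0.05,-0.3,0,0,0,0,-1],[-0.05,-0.3,0,0,0,0,-1],[-0.05,-0.3,0,0,0,0,-1],[-0.05,-0.3,0,0,0,0,-1],[-0.05,-0.3,0,0,0,0,-1],[0,0,0,0,0,0,-1]]'; python3 - <<'E'
from h import *
st,R=show()
C=np.array([490,-11]);ys=np.array([.16,.987]);xs=np.array([.987,-.16])
d=np.array(st["eef_pos"][:2])-C;print("screen xy of tcp",d@xs,d@ys)
E
```

```text
t: 12.6
eef_pos: [504.5, 88.3, 8.3]
ee_rot: [0.71, -0.052, -0.7, -0.058]
ft_force: [-1.0, 0.4, -1.3]
grip_width: 0.542
t 12.6 pos [504.5  88.3   8.3] F [-1.   0.4 -1.3] w 0.542 j6 -0.73 x [ 0.015  0.007 -1.   ] zyaw 171.1
screen xy of tcp -1.5611317267943912 100.29380495236843
```

```bash
python3 -m crank '[[-0.02,-0.2,0,0,0,0,-1],[-0.02,-0.18,0,0,0,0,-1],[0,0,0,0,0,0,-1],[0,0,0,0,0,0,1],[0,0,0,0,0,0,1],[0,0,0,0,0,0,1],[0,0,0,0,0,0,1],[0,0.1,0.5,0,0,0,1],[0,0.2,0.9,0,0,0,1],[0,0,0.9,0,0,0,1],[0,0,0.9,0,0,0,1],[0,0,0.9,0,0,0,1]]'; python3 - <<'E'
from h import *
st,R=show()
s=eyes.snapshot("top");save(s,"top3.png",(120,110,420,280),2.6)
E
```

```text
t: 14.1
eef_pos: [498.7, 82.0, 256.7]
ee_rot: [0.707, -0.053, -0.703, -0.055]
ft_force: [1.8, 0.8, -0.5]
grip_width: 1.006
t 14.1 pos [498.7  82.  256.7] F [ 1.8  0.8 -0.5] w 1.006 j6 -0.72 x [ 0.007  0.003 -1.   ] zyaw 171.2
```

View pics/top3.png

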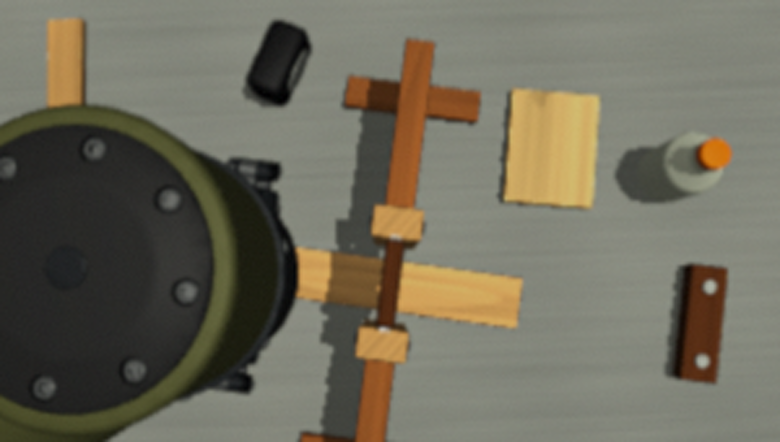

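The rail is through: its front corners are at (523,279) and (517,328), about 125 mm beyond the screen. I'll measure it and the stop face, then cross over.

```bash
python3 -m crank '[[0,0,0.5,0,0,0,1],[0,0,0.5,0,0,0,1],[-0.07,-0.55,0,0,0,0,1],[-0.07,-0.55,0,0,0,0,1],[-0.07,-0.55,0,0,0,0,1],[-0.07,-0.55,0,0,0,0,1],[-0.07,-0.55,0,0,0,0,1],[0,0,0,0,0,0,1]]' | head -2; python3 - <<'E'
from h import *
show()
s=eyes.snapshot("top")
f=lambda x,y,z:at(s,(120+x/2.6,110+y/2.6),z)[:2]
a,b=f(523,279,22),f(517,328,22);print("front",a,b,(a+b)/2)
c,d=f(402,264,22),f(398,313,22);u=(a+b-c-d);print("rail heading",np.degrees(np.arctan2(u[1],u[0])))
p,q=f(688,264,30),f(678,377,30);print("stop face",p,q,(p+q)/2,np.degrees(np.arctan2(*(p-q)[::-1])))
w=eyes.snapshot("wrist");save(w,"w2.png",k=1.5)
E
```

```text
t: 15.15
eef_pos: [479.5, -86.7, 328.9]
t 15.15 pos [479.5 -86.7 328.9] F [ 0.5 -0.2 -0.4] w 0.999 j6 -0.39 x [ 0.023  0.007 -1.   ] zyaw 171.3
front [ 489.83407619 -138.51768794] [ 443.79203375 -131.01048313] [ 466.81305497 -134.76408553]
rail heading -98.86325438943089
stop face [ 498.78436787 -294.68888339] [ 393.15236857 -279.96058932] [ 445.96836822 -287.32473635] -7.937590084729764
```

View pics/w2.png

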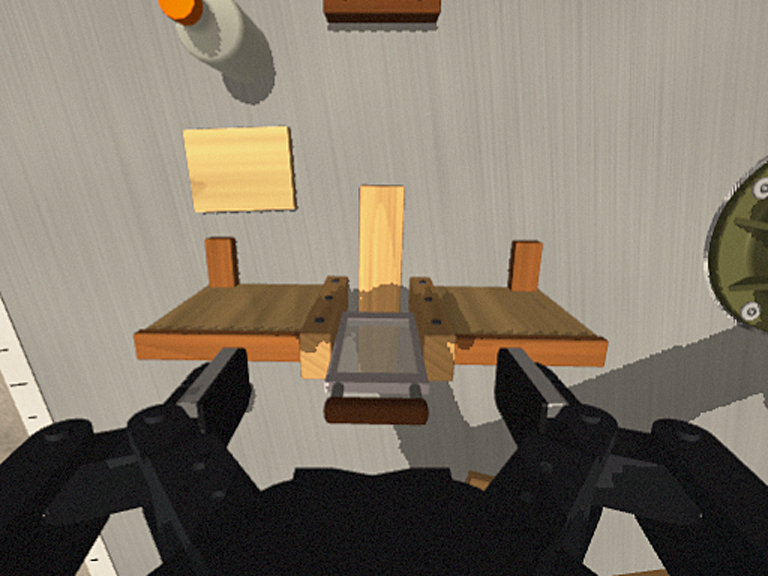

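The wrist view shows the rail front corners at (360,185) and (404,186), the stop's top face edge at (325,12)–(439,15), and the sash up. I'll measure both from here.

```bash
python3 - <<'E'
from h import *
s=eyes.snapshot("wrist")
f=lambda x,y,z:at(s,(x/1.5,y/1.5),z)[:2]
ang=lambda v:np.degrees(np.arctan2(v[1],v[0])).round(1)
a,b=f(360,185,22),f(404,186,22);F=(a+b)/2
c,d=f(359,290,22),f(404,290,22);u=(F-(c+d)/2);
print("front",F,"edge",ang(a-b),"heading",ang(u))
for p,q,z in((f(325,12,30),f(439,15,30),30),(f(327,25,0),f(438,27,0),0)): print("stop",(p+q)/2,ang(p-q),np.linalg.norm(p-q)); M=(p+q)/2
n=np.array([-.16,-.987]);print("gap",(M-F)@n,"lat",(M-F)@[.987,-.16]); print("grasp 32 back",F-32*n)
E
```

```text
front [ 469.48656257 -131.65763288] edge -9.8 heading -98.4
stop [ 447.26631976 -287.3137933 ] -10.3 106.69416840788351
stop [ 446.97354588 -285.43101162] -9.8 111.73342642149505
gap 155.37640748024006 lat 2.38339312267813
grasp 32 back [ 474.60656257 -100.07363288]
```

```bash
python3 -m crank '[[-0.05,-0.2,0,-0.07,0.22,0,1],[-0.04,-0.08,-0.9,0,0,0,1],[0,0,-0.9,0,0,0,1],[0,0,-0.9,0,0,0,1],[0,0,-0.9,0,0,0,1],[0,0,-0.9,0,0,0,1],[0,0,-0.2,0,0,0,1]]'; python3 -c "
from h import *
show()"
```

```text
t: 16.18
eef_pos: [473.2, -101.3, 39.3]
ee_rot: [-0.704, 0.051, 0.707, 0.049]
ft_force: [-0.1, 0.0, 1.1]
grip_width: 0.999
t 16.18 pos [ 473.2 -101.3   39.3] F [-0.1  0.   1.1] w 0.999 j6 -0.35 x [-0.005 -0.002 -1.   ] zyaw 171.9
```

```bash
python3 -m crank '[[0,0,-0.4,0,0,-0.15,1],[0,0,-0.17,0,0,0,1],[0,0,0,0,0,0,-1],[0,0,0,0,0,0,-1],[0,0,0,0,0,0,-1],[0,0,0,0,0,0,-1],[0,0,0,0,0,0,-1],[0,0,0,0,0,0,-1]]'; python3 -c "
from h import *
show()"
```

```text
t: 17.18
eef_pos: [478.2, -101.4, 12.5]
ee_rot: [0.706, -0.056, -0.704, -0.053]
ft_force: [0.3, -0.2, -0.9]
grip_width: 0.539
t 17.18 pos [ 478.2 -101.4   12.5] F [ 0.3 -0.2 -0.9] w 0.539 j6 -0.36 x [ 0.004 -0.004 -1.   ] zyaw 171.2
```

```bash
python3 -m crank '[[-0.05,-0.3,0,0,0,0,-1],[-0.05,-0.3,0,0,0,0,-1],[-0.05,-0.3,0,0,0,0,-1],[-0.05,-0.3,0,0,0,0,-1],[-0.05,-0.3,0,0,0,0,-1],[-0.05,-0.3,0,0,0,0,-1],[-0.05,-0.3,0,0,0,0,-1],[0,0,0,0,0,0,-1]]'; python3 - <<'E'
from h import *
show()
s=eyes.snapshot("wrist");save(s,"w3.png",(160,40,360,240),3)
E
```

```text
t: 18.18
eef_pos: [455.7, -230.6, 11.3]
ee_rot: [0.706, -0.055, -0.704, -0.053]
ft_force: [-0.6, 0.6, -2.1]
grip_width: 0.543
t 18.18 pos [ 455.7 -230.6   11.3] F [-0.6  0.6 -2.1] w 0.543 j6 -0.08 x [ 0.002 -0.003 -1.   ] zyaw 171.2
```

View pics/w3.png

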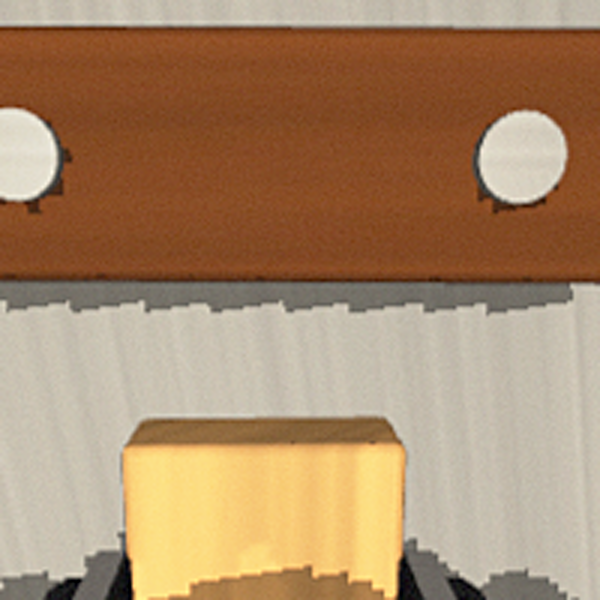

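Rail and stop edges are parallel to within about 0.5°, well centred, with a gap of about 24 mm between (265,418) and (265,281). I'll close it gently.

```bash
python3 -m crank '[[-0.025,-0.15,0,0,0,0,-1],[-0.02,-0.12,0,0,0,0,-1]]'|grep -E "eef|force"; for r in 1; do python3 -m crank '[[-0.01,-0.06,0,0,0,0,-1]]'|grep -E "eef|force"; python3 -m crank '[[-0.008,-0.05,0,0,0,0,-1]]'|grep -E "eef|force"; done
```

```text
eef_pos: [453.3, -246.0, 11.3]
ft_force: [0.2, -0.5, -1.2]
eef_pos: [452.7, -249.9, 11.3]
ft_force: [-0.6, 0.2, -2.1]
eef_pos: [452.2, -253.1, 11.2]
ft_force: [0.3, 0.2, -1.0]
```

```bash
python3 -m crank '[[-0.006,-0.04,0,0,0,0,-1]]'|grep -E "eef|force";python3 -m crank '[[-0.006,-0.04,0,0,0,0,-1]]'|grep -E "eef|force"; python3 - <<'E'
from h import *
s=eyes.snapshot("wrist");cv2.imwrite("pics/w4.png",s["img"][...,::-1])
g=s["img"].astype(int)[40:240,160:360]
for c in(55,90,120): print([tuple(v) for v in g[86:142:4,c].tolist()])
E
```

```text
eef_pos: [451.8, -255.6, 11.2]
ft_force: [0.8, 1.5, -0.7]
eef_pos: [451.7, -257.1, 11.2]
ft_force: [0.2, 13.6, 4.5]
[(133, 76, 34), (132, 70, 30), (137, 77, 40), (130, 73, 38), (123, 63, 31), (124, 67, 38), (132, 74, 30), (131, 69, 34), (135, 74, 34), (137, 79, 41), (136, 75, 34), (136, 81, 42), (134, 75, 37), (129, 70, 38)]
[(135, 71, 34), (131, 70, 32), (137, 75, 39), (125, 69, 30), (128, 70, 31), (134, 77, 42), (131, 74, 31), (133, 73, 35), (132, 77, 41), (134, 76, 36), (135, 75, 37), (134, 73, 29), (129, 73, 38), (134, 78, 45)]
[(133, 72, 36), (132, 74, 39), (127, 69, 33), (127, 70, 34), (121, 66, 28), (127, 70, 32), (130, 70, 32), (135, 77, 37), (136, 76, 39), (138, 78, 42), (131, 70, 29), (137, 78, 36), (131, 74, 37), (131, 72, 39)]
```

Contact: 13.6 N along +y. I'll press slightly more, release and retreat upward, then check the end face.

```bash
python3 -m crank '[[-0.002,-0.02,0,0,0,0,-1],[0,0,0,0,0,0,-1]]'|grep -E "eef|force"; python3 -m crank '[[0,0,0,0,0,0,1],[0,0,0,0,0,0,1],[0,0,0,0,0,0,1],[0,0,0,0,0,0,1],[0,0,0,0,0,0,1],[0,0,0.4,0,0,0,1],[0,0,0.9,0,0,0,1],[0,0,0.9,0,0,0,1],[0,0,0.9,0,0,0,1],[0,0.3,0.9,0,0,0,1],[0,0.3,0.9,0,0,0,1],[0,0,0,0,0,0,1]]'; python3 - <<'E'
from h import *
show()
s=eyes.snapshot("wrist");save(s,"w5.png",k=1.5)
for l in ("rail","stop"):
  for d in eyes.boxes_of("wrist",l)[:2]: print(l,d["box"],d["conf"])
E
```

```text
eef_pos: [451.8, -256.8, 11.3]
ft_force: [0.3, -0.0, -1.2]
t: 20.78
eef_pos: [448.5, -220.5, 314.6]
ee_rot: [0.706, -0.053, -0.704, -0.054]
ft_force: [0.5, -0.1, -0.5]
grip_width: 0.995
t 20.77 pos [ 448.5 -220.5  314.6] F [ 0.5 -0.1 -0.5] w 0.995 j6 -0.1 x [ 0.003  0.001 -1.   ] zyaw 171.3
rail [225.7, 110.8, 257.7, 247.0] 0.97
stop [202.0, 88.5, 277.1, 115.1] 0.65
```

View pics/w5.png

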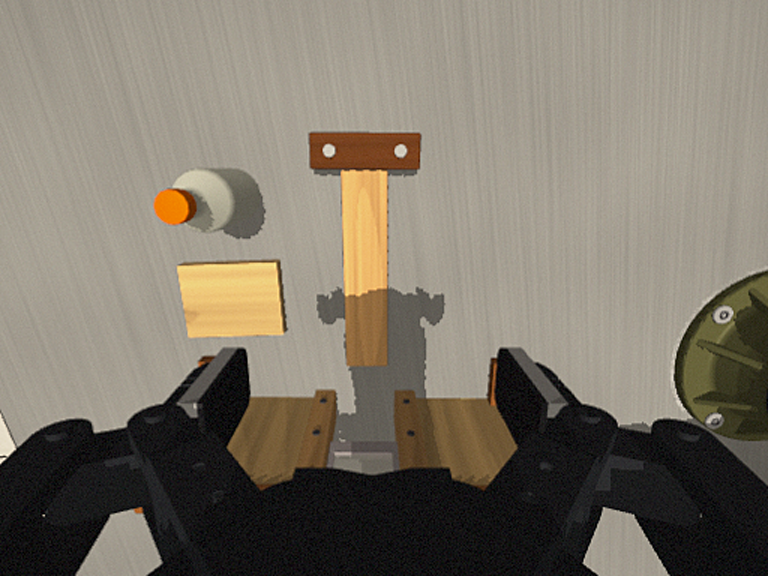

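The rail lies flat with its front edge (341–388,170) at the stop's face edge (309–420,169), and it is clear of the hatch with its rear at (366,366). I'll check squareness numerically from the same view.

```bash
python3 - <<'E'
from h import *
s=eyes.snapshot("wrist");im=s["img"].astype(int)
for c in (232,238,243,248,254): print(c,[tuple(v) for v in im[108:119,c].tolist()])
def fit(pts,z):
    P=np.array([at(s,p,z)[:2] for p in pts]);k=np.polyfit(P[:,0],P[:,1],1) if np.ptp(P[:,0])>np.ptp(P[:,1]) else np.polyfit(P[:,1],P[:,0],1);return np.degrees(np.arctan(k[0])),P
R=im[...,0]
sat=(im[...,0]-im[...,2])
# rail left/right edges rows 125..185 via sat threshold
L=[];Rr=[]
for r in range(122,188,3):
    c=np.where(sat[r,215:275]>45)[0]+215; L.append((c[0]-.5,r));Rr.append((c[-1]+.5,r))
print("rail edges dx/dy deg",fit(L,22)[0],fit(Rr,22)[0])
# stop far edge
T=[]
for c in range(212,272,4):
    r=np.where(sat[80:105,c]>40)[0]+80
    if len(r):T.append((c,r[0]-.5))
print("stop edge deg",fit(T,30)[0])
E
```

```text
232 [(113, 55, 22), (115, 64, 27), (117, 62, 25), (101, 53, 18), (63, 43, 36), (211, 151, 91), (249, 199, 118), (242, 199, 114), (240, 193, 112), (241, 197, 115), (241, 198, 115)]
238 [(116, 63, 33), (119, 65, 29), (121, 65, 31), (105, 58, 17), (64, 44, 27), (178, 130, 71), (239, 179, 106), (237, 181, 104), (232, 176, 102), (230, 172, 97), (232, 175, 102)]
243 [(114, 59, 23), (110, 62, 22), (124, 67, 36), (109, 55, 30), (74, 48, 37), (129, 94, 54), (229, 165, 95), (241, 186, 107), (235, 182, 103), (236, 178, 101), (236, 180, 109)]
248 [(114, 63, 30), (119, 67, 34), (120, 65, 26), (108, 57, 27), (56, 31, 14), (198, 146, 86), (243, 182, 110), (233, 176, 100), (232, 175, 101), (233, 177, 99), (231, 174, 100)]
254 [(121, 64, 31), (117, 59, 29), (126, 70, 39), (114, 65, 34), (78, 43, 22), (115, 85, 45), (242, 179, 103), (255, 204, 117), (252, 201, 117), (247, 197, 111), (248, 195, 110)]
rail edges dx/dy deg 8.315642182326346 8.313558727868713
stop edge deg -8.71760452530737
```

Measured squareness is within 0.4°, with no visible gap beyond about 1 px. Next is the handle: turn back and come in above it.

```bash
python3 -m crank '[[0.05,0.28,0.1,0,0,-1,1],[0.05,0.28,0.1,0,0,-1,1],[0.05,0.28,0.1,0,0,-1,1],[0.05,0.28,0,0,0,-1,1],[0.05,0.28,0,0,0,-1,1],[0.05,0.28,0,0,0,-1,1],[0.05,0.28,0,0,0,-1,1],[0.05,0.28,0,0,0,-1,1],[0.05,0.28,0,0,0,-1,1],[0.05,0.28,0,0,0,-1,1],[0.05,0.28,0,0,0,-1,1],[0.05,0.28,0,0,0,-1,1]]'>/dev/null; python3 -m crank '[[0,0,0,0,0,-1,1],[0,0,0,0,0,-1,1],[0,0,0,0,0,-0.9,1],[0,0,0,0,0,0,1]]'; python3 -c "
from h import *
show()"
```

```text
t: 22.98
eef_pos: [479.0, -16.7, 297.6]
ee_rot: [-0.432, 0.549, 0.461, 0.547]
ft_force: [-0.6, 0.1, -0.5]
grip_width: 0.999
t 22.98 pos [479.  -16.7 297.6] F [-0.6  0.1 -0.5] w 0.999 j6 -2.14 x [-0.029  0.029 -0.999] zyaw 78.4
```

```bash
python3 -m crank '[[0.2,0.12,0,-0.28,-0.28,0.4,1],[0,0,0,0,0,0,1]]'>/dev/null;  python3 -c "
from h import *
show()
s=eyes.snapshot('wrist')
for d in eyes.landmark_of('wrist','handle')[:1]: print(d, at(s,d['centre'],247))"
```

```text
t 23.23 pos [490.9 -10.  295.5] F [-0.6  0.1  1.2] w 0.999 j6 -2.12 x [-0.003 -0.002 -1.   ] zyaw 81.0
{'centre': [249.6, 210.3], 'conf': 0.55} [493.96805609  -9.27744576 247.        ]
```

```bash
python3 -m crank '[[0,0,-0.5,0,0,0,1],[0,0,-0.4,0,0,0,1],[0,0,0,0,0,0,1],[0,0,0,0,0,0,-1],[0,0,0,0,0,0,-1],[0,0,0,0,0,0,-1],[0,0,0,0,0,0,-1],[0,0,0,0,0,0,-1],[0,0,0,0,0,0,-1],[0,0,0,0,0,0,-1]]'; python3 -m crank '[[0,0,-0.15,0,0,0,-1],[0,0,-0.2,0,0,0,-1],[0,0,-0.2,0,0,0,-1],[0,0,-0.2,0,0,0,-1]]'
```

```text
t: 24.58
eef_pos: [491.4, -9.9, 244.8]
ee_rot: [-0.458, 0.536, 0.46, 0.539]
ft_force: [-0.3, 1.0, 0.5]
grip_width: 0.138
t: 25.08
eef_pos: [491.4, -9.9, 198.7]
ee_rot: [-0.459, 0.536, 0.459, 0.54]
ft_force: [-1.4, 2.5, 3.5]
grip_width: 0.138
```

```bash
python3 -m crank '[[0,0,-0.15,0,0,0,-1],[0,0,-0.15,0,0,0,-1],[0,0,-0.1,0,0,0,-1]]'|grep -E "eef|force"; python3 -m crank '[[0,0,-0.05,0,0,0,-1]]'|grep -E "eef|force";python3 -m crank '[[0,0,-0.04,0,0,0,-1]]'|grep -E "eef|force"
```

```text
eef_pos: [491.5, -9.9, 172.3]
ft_force: [-1.6, 2.8, 3.9]
eef_pos: [491.5, -9.9, 168.9]
ft_force: [-2.1, 2.3, 4.3]
eef_pos: [491.5, -9.9, 166.4]
ft_force: [-1.5, 2.4, 2.1]
```

```bash
python3 -m crank '[[0,0,-0.04,0,0,0,-1]]'|grep -E "eef|force"
```

```text
eef_pos: [491.5, -9.9, 165.0]
ft_force: [-8.0, 4.4, 15.2]
```

Bottom contact came at z 165, exactly 80 mm below the upper grasp. One more light press, then release and retreat.

```bash
python3 -m crank '[[0,0,-0.02,0,0,0,-1]]'|grep -E "eef|force"; python3 -m crank '[[0,0,0,0,0,0,1],[0,0,0,0,0,0,1],[0,0,0,0,0,0,1],[0,0,0,0,0,0,1],[0,0,0,0,0,0,1],[0,0,0.5,0,0,0,1],[0,0,0.9,0,0,0,1],[0,0,0.9,0,0,0,1],[0,0,0.5,0,0,0,1],[0,0,0,0,0,0,1]]'; python3 - <<'E'
from h import *
show()
t=eyes.snapshot("top");s=eyes.snapshot("scene")
for c,v in(("top",t),("scene",s)):
    for l in("rail","glue","tape","offcut","stop","handle"):
        d=eyes.landmark_of(c,l)[:2];print(c,l,[(round(x["conf"],2),at(v,x["centre"],167 if l=="handle" else 0).round()[:2].tolist()) for x in d])
save(s,"scene9.png",(90,100,330,300),3)
E
```

```text
eef_pos: [491.5, -9.9, 165.0]
ft_force: [-5.9, 3.4, 9.4]
t: 27.2
eef_pos: [489.8, -11.2, 335.6]
ee_rot: [-0.459, 0.537, 0.459, 0.539]
ft_force: [-1.0, 0.7, -1.9]
grip_width: 1.001
t 27.2 pos [489.8 -11.2 335.6] F [-1.   0.7 -1.9] w 1.001 j6 -2.12 x [ 0.002  0.002 -1.   ] zyaw 80.9
top rail [(0.8, [678.0, 308.0])]
top glue [(0.82, [589.0, -285.0])]
top tape [(0.72, [694.0, 83.0])]
top offcut []
top stop [(0.61, [449.0, -290.0])]
top handle []
scene rail [(0.85, [462.0, -180.0]), (0.78, [348.0, 298.0])]
scene glue [(0.8, [603.0, -273.0]), (0.43, [451.0, -296.0])]
scene tape [(0.58, [709.0, 82.0]), (0.4, [337.0, 81.0])]
scene offcut [(0.68, [630.0, -162.0])]
scene stop [(0.8, [452.0, -292.0])]
scene handle [(0.52, [486.0, -2.0])]
```

```bash
python3 -c "
from workcell import workorder
print(workorder.close_job())"
```

```text
the job is handed in; nothing more can be done
None
```

The job is done and handed in at about 27 s of the 72 s allowed. I raised the sash to its upper end and fed the rail through the hatch. From the other side I drew it onto the stop, then lowered the sash shut.

**Last checks**
- **Rail:** it met the stop with 13.6 N. After I let go, it measured square to the stop within about 0.4°, with no gap beyond about 1 pixel. That contact force dropped to zero before I released, so the rail may have backed off by a few tenths of a millimetre.
- **Sash:** it bottomed at tool height 165 mm, 80 mm below where I gripped it fully up, with a 15 N reaction.
- **Bystanders:** the networks place the glue bottle, tape measure and offcut where they started, within their usual scatter of about 1–2 cm. The top camera did not report the offcut or the handle in its last picture, but the scene camera did.
- **Not seen:** the viewer's 12-picture limit was reached, so I could not look at the final scene image. That the sash is shut rests on the tool height and force, not on a picture.

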